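# Reset the buffet warmer's water valve

### The arm

A 6-joint arm with a two-finger parallel gripper is mounted at the origin on the work surface. World frame = base frame: x ahead of the robot, y to its left, z up, the work surface at z = 0. Lengths are in m, angles in degrees, forces in N, time in s.
With the tool pointing down it reaches from about 0.3 to 0.75 m from the base axis. Payload 8.5 kg.
Tool frame: the origin (TCP) lies at the very end of the fingers, on their centre line; the grasp point (between the pads) lies 19 mm behind it; y points along the fingers, z is the direction in which the jaws open and shut, and the axes are right-handed (so a half turn about y gives the same grasp; the last joint's range is limited). The gripper opens to 85 mm and grips with 20 to 120 N. Pads are 22 mm wide; open, the fingers measure 114 mm over their backs; the gripper's body (76 mm by 85 mm) begins 54 mm behind the grasp point. The pads swing forward as they close: fully open they stand 13 mm farther back than shut.
Start: joints at [-79.888, 21.807, 74.336, -0, 83.858, -12.336], TCP at [0.21, -0.508, 0.211] pointing down, gripper open.
Joint ranges: [-178.18, 178.18], [-50.72, 133.34], [12.68, 142.11], [-81.47, 261.47], [9.98, 163.14], [-165.26, 165.26]. Speed limits (degrees/s): [136.94, 136.94, 180, 180, 180, 180].

### API

Orientations are given as [roll, pitch, yaw] about the fixed x, y, z axes, in that order (R = Rz(yaw) Ry(pitch) Rx(roll)).
In Python, from cell import read_state, capture, finish_job gives the robot as it stands. The module is installed in compiled form; this text tells all that it offers.
- The arm moves only by the tool send_rows, never from a script. Its argument "steps" is a list of rows, each an object with "linear": the shift along the tool's x, y, z in m, a list of three; "twist": the turn about the tool's y in rad. In form: [{"linear": [tx, ty, tz], "twist": twist}, ...]. A call has exactly 10 rows; each row is the pose to reach, as a shift and turn from the pose measured when the call began, along the tool's axes at that moment; what a row does not reach only later rows make up. A row lasts 1/10 s, in which the tool goes at most 50 mm and 8.59 degrees, less where a joint would pass 70% of its speed; a pose out of reach is approached as far as the arm can. A call with a gripper value outside its range is refused whole. "jaw" is the opening in per cent of the stroke, from 0 (shut) to 100 (fully open), set as the call begins (left out, the last holds). The fingers move at their own pace and stop on an object; the grip force is fixed at half the most. Time passes only in rows, so rows that repeat a pose let the fingers close, or fill a call up. It gives the time, the measured TCP pose, the force and the opening at its end, in the units of the state.
- read_state(): the state, without advancing time (a new reading comes with each control period).
- capture(name): name is "scene" or "top"; returns a dict with "color" (420x560x3 uint8, red, green, blue), "range_z" (420x560 float32, m along the optical axis (not along the pixel's ray), 0 where there is no reading), "fx", "fy", "cx", "cy" (pixels), "dist" ([k1, k2, p1, p2, k3] as OpenCV has them; the pictures are not rectified), "eye" and "orientation" of the camera in the world. Camera axes: x right, y up, looking along -z (the intrinsics and any distortion apply to the point x, -y, -z); pixel columns grow to the right and rows downward; lengths in m; the calibration is good to about 2 mm. A picture is of the moment at which its call begins.
- finish_job(): hands the job in, once; it reports no verdict.
The state is a dict: "time": time; "q": joint angles; "qvel": joint speeds; "joint_torque": joint torques, N m; "eef_pos": TCP position; "ee_rot": TCP orientation; "ft_force": force on the tool from outside, world axes, zero at the start; "moment": the same for the moment, N m; "gripper_width": finger opening in m.
Only numpy, scipy, OpenCV 4.12 (cv2) and the standard library are available. Lean on these libraries where they do the work, as an engineer would, in place of code of your own. Each camera call takes 0.05 s, during which the arm holds its last target.

### The job

Close the buffet warmer's water valve gently by its handwheel: wind it clockwise (seen from above) until you feel the gate seat, without forcing it. Then open it so that the stem itself makes one full turn; the wheel is loose on its stem, so the slack after the change of direction does not count. Let go of the wheel, and leave the crockery and the shaker around it where they are.

Things in the scene. Friction and masses are not known exactly. Their poses are not given: they have to be found in the camera images.
- valve: Brass gate valve, fixed, on a stainless plinth 210 x 170 mm, 25 mm high. Origin on the counter below the vertical stem axis, z up. The wheel is loose on the stem: after a change of direction it first turns freely (under 1 N at the handle) for a quarter to half a turn, then drives the stem at a steady 7 to 8 N (some 5 N remain when the hand pauses). It starts anywhere in this slack.
- wheel_hub (a point): On the stem axis in the plane of the level grey three-spoke handwheel, 106 mm above the counter. Wheel 133 mm across, rim 13 mm thick (top 112 mm above the counter), hub top 122 mm. It turns about the vertical: clockwise from above closes, counter-clockwise opens. This point's x axis points to the crank handle, z up.
- handle_grip (a point): Middle of the upright wooden crank handle on the wheel, 55 mm from the wheel's axis, 139 mm above the counter. The handle is a cylinder 24 mm across and 45 mm tall (115 to 160 mm above the counter), free to spin on its own pin, so it can be pinched from above and led round in a circle without turning the hand.
- gauge_tip (a point): Top centre of the brass gauge pin (8 mm across) that stands out of the square steel gauge post, 92 mm from the stem axis along the valve's x. It rises 2 mm per full turn of the stem in opening and does not turn; its tip is 88.0 mm above the counter with the gate closed. At the start the stem is 0.2 to 0.5 turn open.
- seat (a joint): How far the gate has been forced into its seat, rad: 0 in order. The gate seats firmly: when closed the wheel stops, and if pushed on past about 23 N at the handle in the closing direction this goes negative and the seat is being damaged. 10 to 15 N at the handle is a gentle, sure seat.
- cup: White mug standing on the counter, 76 mm across, 65 mm tall; origin at the centre of its underside. To be left alone.
- saucers: Stack of white saucers, 140 mm across, 45 mm tall; origin at the centre of its underside. To be left alone.
- shaker: Clear shaker jar with a steel cap, 42 mm across, 85 mm tall; origin at the centre of its underside. To be left alone.

How it is judged (in metres and radians):
On the way:
1. the gate is closed down on its seat (z of gauge_tip in the frame of valve below 0.0882 m), for 0.2 s.
At the end, for the whole second after the job is handed in: The gate has first been closed (gauge pin within 0.2 mm of its closed height, a tenth of a turn) and the stem then stands one full turn open, give or take 0.17 turn (gauge tip 90.0 mm above the counter, within 0.35 mm); the wheel is released (z of gauge_tip in the frame of valve between 0.08965 and 0.09035 m); the robot touches nothing.
It fails at once if the gate is forced into its seat (more than about 25 N at the handle) (value of joint seat below -0.04 rad).
It fails at once if the mug is shifted by more than 20 mm (distance of cup from where it was at the start of the episode above 0.02 m).
It fails at once if the saucers are shifted by more than 20 mm (distance of saucers from where it was at the start of the episode above 0.02 m).
It fails at once if the shaker is shifted by more than 20 mm (distance of shaker from where it was at the start of the episode above 0.02 m).
It also fails if it takes over 72 s, if anything falls off the work surface, if the arm or the gripper's body presses on something with over 40 N, if the wrist force passes 120 N, or if a joint passes its speed limit or range.

## Working session

There is one attempt and no reset: what is moved stays moved. The work goes in short steps, Python scripts to look and compute and a tool call to move; the robot and the scene stay as the last step left them, time stands still between calls to the robot, and variables do not carry over. Pictures are saved under pics/ and viewed, and the job is handed in when it is done.

Besides the shell and the picture viewer there is one more tool, called after "Call:" by a JSON object that holds its "name" and its "arguments", one argument or row to a line. send_rows: Moves the arm, as the interface text tells. Its arguments: {"type":"object","properties":{"steps":{"type":"array","items":{"type":"object","properties":{"linear":{"type":"array","items":{"type":"number"}},"twist":{"type":"number"}}}},"jaw":{"type":"number"}},"required":["steps"]}

```bash
mkdir -p pics
python3 - <<'E'
from cell import read_state, capture
import cv2, numpy as np, pickle
print(read_state())
for n in("scene","top"):
    c=capture(n); pickle.dump(c,open(n+".pkl","wb"))
    cv2.imwrite(f"pics/{n}0.png",c["color"][:,:,::-1])
    print(n,c["fx"],c["fy"],c["cx"],c["cy"],c["dist"],c["eye"],c["orientation"])
E
```

```text
{'time': 0.0, 'q': array([-7.98871804e+01,  2.18412250e+01,  7.43847428e+01, -1.69019542e-03,
        8.38588972e+01, -1.23339910e+01]), 'qvel': array([ 0.08162007, -0.13261892, -0.06955395,  0.00718119, -0.05011156,
        0.01065581]), 'joint_torque': array([ 9.53933486e-04, -4.48451221e+01, -2.31273580e+01, -9.35184789e-05,
        4.73926644e-03, -4.30980197e-05]), 'eef_pos': array([ 0.20995125, -0.50799654,  0.21000967]), 'ee_rot': array([-9.00832651e+01,  1.64865480e-02, -1.57553019e+02]), 'ft_force': array([ 0.32321976, -0.35813471, -1.38721586]), 'moment': array([-0.01414021,  0.03916661, -0.04562587]), 'gripper_width': 0.08528528338155475}
scene 514.269762282138 514.269762282138 278.5312598046876 204.68435429668705 [-0.18021355  0.          0.          0.          0.        ] [ 0.87415451 -0.51300293  0.90355999] [3.89745734e+01 9.94492629e-03 2.90910127e+01]
top 498.86501632715846 498.86501632715846 286.042270004964 211.74575900012545 [0.06115504 0.         0.         0.         0.        ] [0.44656793 0.05694217 0.99383728] [  8.14008313  -1.69376028 -90.76938936]
```

View pics/scene0.png

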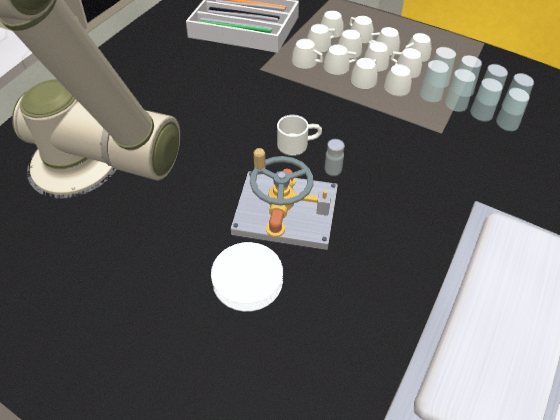

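View pics/top0.png

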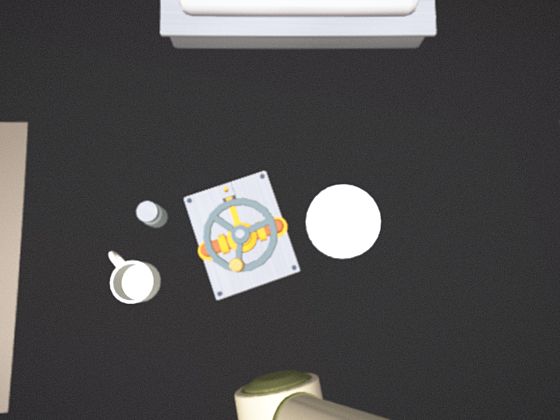

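```bash
cat > h.py <<'E'
import numpy as np, cv2
from scipy.spatial.transform import Rotation as R
def K(c): return np.array([[c["fx"],0,c["cx"]],[0,c["fy"],c["cy"]],[0,0,1.]]),np.array(c["dist"],float)
def ray(c,u,v):
    k,d=K(c); p=cv2.undistortPoints(np.array([[[u,v]]],float),k,d)[0,0]
    return np.array(c["eye"]),R.from_euler("xyz",c["orientation"],degrees=True).as_matrix()@np.array([p[0],-p[1],-1.])
def onz(c,u,v,z):
    e,r=ray(c,u,v); return e+r*(z-e[2])/r[2]
def proj(c,P):
    k,d=K(c); M=R.from_euler("xyz",c["orientation"],degrees=True).as_matrix()
    q=(np.atleast_2d(P)-c["eye"])@M; q=q*[1,-1,-1]
    return cv2.projectPoints(q,np.zeros(3),np.zeros(3),k,d)[0][:,0]
def byrange(c,u,v):
    e,r=ray(c,u,v); return e+r*c["range_z"][int(round(v)),int(round(u))]
E
python3 - <<'E'
import pickle,cv2,numpy as np
from h import *
t=pickle.load(open("top.pkl","rb"));s=pickle.load(open("scene.pkl","rb"))
for n,u,v,z in [("hub",240,234,.122),("handle",236,265,.16),("gauge",226,188,.0885),("cup",134,282,.065),("saucer",343.5,221,.045),("shaker",150,212,.085)]:
    print(n,onz(t,u,v,z),byrange(t,u,v))
for n,u,v,z in [("hub",281,177,.122),("handle",259,153,.16),("gauge",325,194,.0885)]:
    print(n,onz(s,u,v,z),byrange(s,u,v))
# 3D points from top in wheel height band
def crop(c,x0,y0,x1,y1,f,name): cv2.imwrite(name,cv2.resize(c["color"][y0:y1,x0:x1,::-1],None,fx=f,fy=f,interpolation=cv2.INTER_CUBIC))
crop(t,170,160,310,310,4,"pics/tz.png"); crop(s,220,130,350,255,5,"pics/sz.png")
E
```

```text
hub [0.53239203 0.11058157 0.122     ] [0.53223786 0.11048521 0.12356618]
handle [0.47718826 0.11482506 0.16      ] [0.47712114 0.11469817 0.16182786]
gauge [0.62085121 0.13824962 0.0885    ] [0.62069802 0.13817816 0.08929575]
cup [0.45276018 0.30567568 0.065     ] [0.45316856 0.32207979 0.00374271]
saucer [ 0.5629715  -0.08317903  0.045     ] [ 0.56249927 -0.08261059  0.04884922]
shaker [0.57805728 0.27575733 0.085     ] [0.57800737 0.27567426 0.08534499]
hub [0.53560845 0.10557359 0.122     ] [0.53569447 0.10541641 0.12219859]
handle [0.48133815 0.11123469 0.16      ] [0.48230717 0.10969479 0.16183425]
gauge [0.62387911 0.13501317 0.0885    ] [0.62297058 0.13736553 0.08554125]
```

View pics/tz.png

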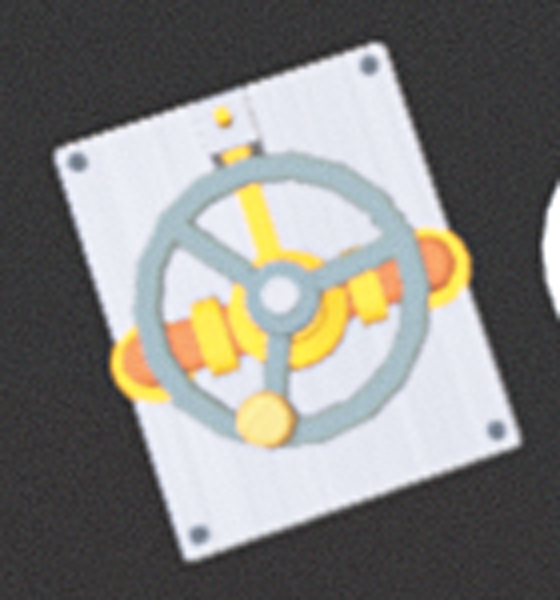

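View pics/sz.png

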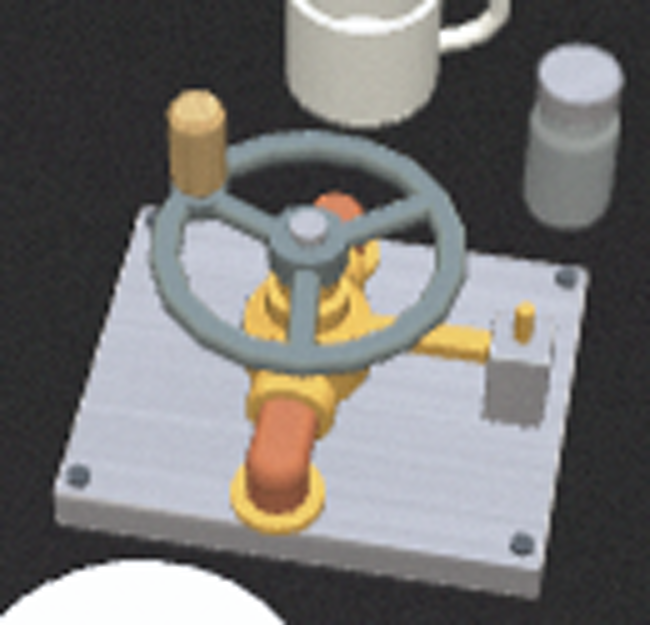

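Run:
```python
import pickle
from h import *
t=pickle.load(open("top.pkl","rb"));s=pickle.load(open("scene.pkl","rb"))
for c,L in((t,[("hub",240.25,233.75,.122),("handle",236.25,264.5,.16),("gauge",225.75,188.2,.0885)]),(s,[("hub",281.8,175.2,.122),("handle",259.2,150.6,.16),("gauge",325,191.2,.0885)])):
    for n,u,v,z in L: print(n,onz(c,u,v,z).round(4))
from cell import read_state
st=read_state(); M=R.from_euler("xyz",st["ee_rot"],degrees=True).as_matrix()
print(M.round(3)); print(M.T@(np.array([.479,.114,.21])-st["eef_pos"]))
```

```text
hub [0.5328 0.1101 0.122 ]
handle [0.478  0.1144 0.16  ]
gauge [0.6205 0.1387 0.0885]
hub [0.5346 0.1107 0.122 ]
handle [0.4782 0.1174 0.16  ]
gauge [0.6205 0.1419 0.0885]
[[-0.924 -0.     0.382]
 [-0.382  0.001 -0.924]
 [-0.    -1.    -0.001]]
[-0.48617961  0.00081138 -0.47215392]
```

Call:
{"name": "send_rows", "arguments": {
  "jaw": 55,
  "steps": [
    {"linear": [-0.035,0,-0.034],"twist": -0.12},
    {"linear": [-0.07,0,-0.068],"twist": -0.24},
    {"linear": [-0.105,0,-0.102],"twist": -0.36},
    {"linear": [-0.14,0,-0.136],"twist": -0.48},
    {"linear": [-0.175,0,-0.17],"twist": -0.6},
    {"linear": [-0.21,0,-0.204],"twist": -0.72},
    {"linear": [-0.245,0,-0.238],"twist": -0.84},
    {"linear": [-0.28,0,-0.272],"twist": -0.96},
    {"linear": [-0.315,0,-0.306],"twist": -1.08},
    {"linear": [-0.35,0,-0.34],"twist": -1.179}
  ]
}}

```text
time: 1.1
eef_pos: [0.4039, -0.0581, 0.2106]
ee_rot: [-90.0, 0.1, -89.7]
ft_force: [1.2, 0.2, -1.2]
gripper_width: 0.0469
```

```bash
cat > to.py <<'E'
import sys
from h import *
from cell import read_state
st=read_state(); M=R.from_euler("xyz",st["ee_rot"],degrees=True).as_matrix()
print(st["time"],st["eef_pos"].round(4),st["ee_rot"].round(2),st["ft_force"].round(2),st["gripper_width"])
if len(sys.argv)>3: print("tool shift",(M.T@(np.array([float(a) for a in sys.argv[1:4]])-st["eef_pos"])).round(4))
E
python3 to.py .478 .1155 .2
```

```text
1.1 [ 0.4039 -0.0581  0.2106] [-9.001e+01  7.000e-02 -8.974e+01] [ 1.18  0.24 -1.17] 0.046941576480219474
tool shift [-0.1733  0.0108  0.0749]
```

Call:
{"name": "send_rows", "arguments": {
  "jaw": 55,
  "steps": [
    {"linear": [-0.04,0,0.018],"twist": 0},
    {"linear": [-0.08,0.0,0.036],"twist": 0},
    {"linear": [-0.12,0.0,0.054],"twist": 0},
    {"linear": [-0.155,0.005,0.069],"twist": 0},
    {"linear": [-0.173,0.01,0.075],"twist": 0},
    {"linear": [-0.173,0.01,0.075],"twist": 0},
    {"linear": [-0.173,0.03,0.075],"twist": 0},
    {"linear": [-0.173,0.05,0.075],"twist": 0},
    {"linear": [-0.173,0.07,0.075],"twist": 0},
    {"linear": [-0.173,0.089,0.075],"twist": 0}
  ]
}}

```text
time: 2.1
eef_pos: [0.4777, 0.1143, 0.1212]
ee_rot: [-90.0, 0.1, -89.8]
ft_force: [-0.0, -0.5, -0.0]
gripper_width: 0.0471
```

Call:
{"name": "send_rows", "arguments": {
  "jaw": 0,
  "steps": [
    {"linear": [0,0,0],"twist": 0},
    {"linear": [0,0,0],"twist": 0},
    {"linear": [0,0,0],"twist": 0},
    {"linear": [0,0,0],"twist": 0},
    {"linear": [0,0,0],"twist": 0},
    {"linear": [0,0,0],"twist": 0},
    {"linear": [0,0,0],"twist": 0},
    {"linear": [0,0,0],"twist": 0},
    {"linear": [0,0,0],"twist": 0},
    {"linear": [0,0,0],"twist": 0}
  ]
}}

```text
time: 3.1
eef_pos: [0.4786, 0.1138, 0.1218]
ee_rot: [-89.9, 0.0, -89.8]
ft_force: [5.6, -1.2, -8.4]
gripper_width: 0.0212
```

```bash
python3 to.py
python3 - <<'E'
from h import *
from cell import capture,read_state
import pickle
c=capture("scene"); cv2.imwrite("pics/s1.png",cv2.resize(c["color"][80:270,180:380,::-1],None,fx=3,fy=3))
c=capture("top"); cv2.imwrite("pics/t1.png",cv2.resize(c["color"][140:330,150:320,::-1],None,fx=3,fy=3))
E
```

```text
3.1 [0.4786 0.1138 0.1218] [-8.990e+01  3.000e-02 -8.982e+01] [ 5.58 -1.21 -8.36] 0.0212132711719356
```

View pics/s1.png

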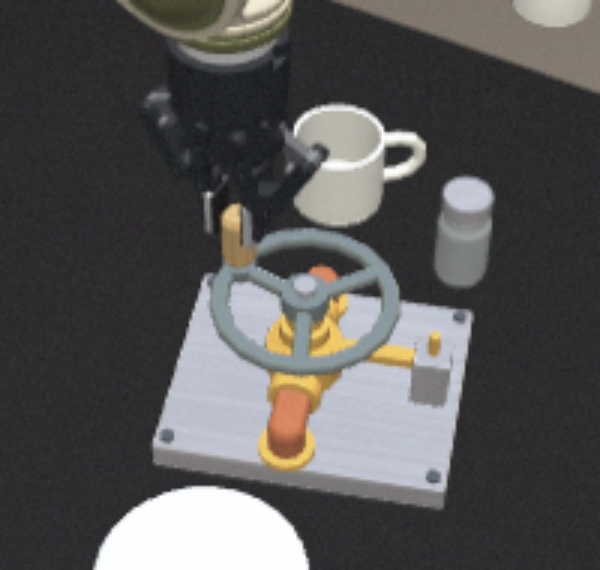

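View pics/t1.png

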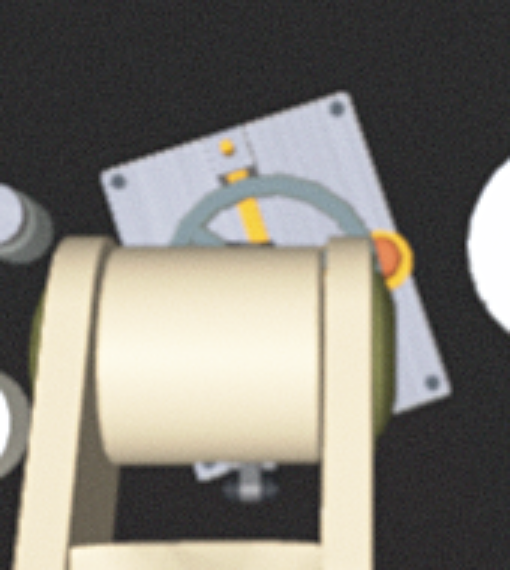

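```bash
python3 - <<'E'
from h import *
from cell import capture,read_state
c=capture("scene"); cv2.imwrite("pics/s2.png",cv2.resize(c["color"][125:195,220:310,::-1],None,fx=8,fy=8,interpolation=cv2.INTER_CUBIC))
print(proj(c,[[.478,.115,.16],[.478,.115,.115],[.4786,.1138,.1218]]))
E
python3 to.py
```

```text
[[258.5267237  151.28336107]
 [259.16000718 166.43254407]
 [259.02242853 164.66981766]]
3.25 [0.4786 0.1137 0.1218] [-8.990e+01  3.000e-02 -8.982e+01] [ 5.22 -2.32 -7.59] 0.020971421749268873
```

View pics/s2.png

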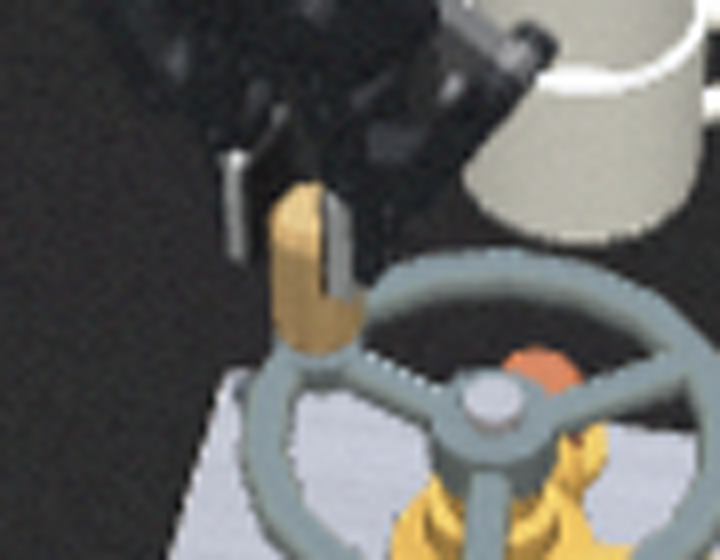

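```bash
cat > arc.py <<'E'
import sys,json
from h import *
from cell import read_state
HUB=np.array([.534,.1105]); RAD=.055
# arc.py dtheta_deg [hold_rows]
st=read_state(); M=R.from_euler("xyz",st["ee_rot"],degrees=True).as_matrix()
p=np.array(st["eef_pos"]); d=p[:2]-HUB; th=np.arctan2(d[1],d[0]); r=np.hypot(*d)
f=st["ft_force"]; er=d/r; et=np.array([-er[1],er[0]])
print("t %.2f th %.1f r %.2fmm z %.4f Frad %.1f Ftan(ccw+) %.1f Fz %.1f w %.4f M %s"%(st["time"],np.degrees(th),r*1e3,p[2],f[:2]@er,f[:2]@et,f[2],st["gripper_width"],st["moment"].round(2)), "yaw %.1f"%st["ee_rot"][2])
if len(sys.argv)>1:
    D=np.radians(float(sys.argv[1])); h=int(sys.argv[2]) if len(sys.argv)>2 else 0
    rows=[]
    for i in range(1,11):
        a=th+D*min(1,i/(10-h)); q=np.array([*(HUB+RAD*np.array([np.cos(a),np.sin(a)])),p[2]])
        l=M.T@(q-p); rows.append({"linear":[round(float(v),4) for v in (l[0],0,l[2])],"twist":0})
    print(json.dumps(rows))
E
python3 arc.py -60 1
```

```text
t 3.25 th 176.6 r 55.51mm z 0.1218 Frad -5.3 Ftan(ccw+) 2.0 Fz -7.6 w 0.0210 M [-0.18 -0.69  0.01] yaw -89.8
[{"linear": [-0.0063, 0.0, 0.0013], "twist": 0}, {"linear": [-0.0125, 0.0, 0.0028], "twist": 0}, {"linear": [-0.0185, 0.0, 0.005], "twist": 0}, {"linear": [-0.0242, 0.0, 0.0079], "twist": 0}, {"linear": [-0.0296, 0.0, 0.0114], "twist": 0}, {"linear": [-0.0345, 0.0, 0.0155], "twist": 0}, {"linear": [-0.0388, 0.0, 0.0202], "twist": 0}, {"linear": [-0.0426, 0.0, 0.0253], "twist": 0}, {"linear": [-0.0458, 0.0, 0.0309], "twist": 0}, {"linear": [-0.0458, 0.0, 0.0309], "twist": 0}]
```

Call:
{"name": "send_rows", "arguments": {
  "steps": [
    {"linear": [-0.006,0.0,0.001],"twist": 0},
    {"linear": [-0.0125,0.0,0.003],"twist": 0},
    {"linear": [-0.0185,0.0,0.005],"twist": 0},
    {"linear": [-0.024,0.0,0.008],"twist": 0},
    {"linear": [-0.0295,0.0,0.0115],"twist": 0},
    {"linear": [-0.0345,0.0,0.0155],"twist": 0},
    {"linear": [-0.039,0.0,0.02],"twist": 0},
    {"linear": [-0.0425,0.0,0.0255],"twist": 0},
    {"linear": [-0.046,0.0,0.031],"twist": 0},
    {"linear": [-0.046,0.0,0.031],"twist": 0}
  ]
}}

```text
time: 4.25
eef_pos: [0.5105, 0.1595, 0.1218]
ee_rot: [-89.9, -0.1, -89.8]
ft_force: [4.7, -6.4, -6.9]
gripper_width: 0.0212
```

```bash
python3 arc.py -40 1
```

```text
t 4.25 th 115.6 r 54.39mm z 0.1218 Frad -7.8 Ftan(ccw+) -1.5 Fz -6.9 w 0.0212 M [-1.13 -0.44 -0.03] yaw -89.8
[{"linear": [-0.0022, 0.0, 0.0037], "twist": 0}, {"linear": [-0.0036, 0.0, 0.0077], "twist": 0}, {"linear": [-0.0047, 0.0, 0.0118], "twist": 0}, {"linear": [-0.0054, 0.0, 0.016], "twist": 0}, {"linear": [-0.0058, 0.0, 0.0203], "twist": 0}, {"linear": [-0.0059, 0.0, 0.0245], "twist": 0}, {"linear": [-0.0056, 0.0, 0.0288], "twist": 0}, {"linear": [-0.005, 0.0, 0.033], "twist": 0}, {"linear": [-0.0041, 0.0, 0.0372], "twist": 0}, {"linear": [-0.0041, 0.0, 0.0372], "twist": 0}]
```

```bash
sed -i 's/HUB=.*; RAD/HUB=np.array([.535,.1095]); RAD/' arc.py; python3 arc.py -60 1
```

```text
t 4.25 th 116.1 r 55.73mm z 0.1218 Frad -7.8 Ftan(ccw+) -1.4 Fz -6.9 w 0.0212 M [-1.13 -0.44 -0.03] yaw -89.8
[{"linear": [-0.0018, 0.0, 0.0062], "twist": 0}, {"linear": [-0.0036, 0.0, 0.0124], "twist": 0}, {"linear": [-0.0046, 0.0, 0.0187], "twist": 0}, {"linear": [-0.0049, 0.0, 0.0251], "twist": 0}, {"linear": [-0.0044, 0.0, 0.0315], "twist": 0}, {"linear": [-0.0032, 0.0, 0.0377], "twist": 0}, {"linear": [-0.0013, 0.0, 0.0438], "twist": 0}, {"linear": [0.0013, 0.0, 0.0497], "twist": 0}, {"linear": [0.0046, 0.0, 0.0552], "twist": 0}, {"linear": [0.0046, 0.0, 0.0552], "twist": 0}]
```

Call:
{"name": "send_rows", "arguments": {
  "steps": [
    {"linear": [-0.002,0.0,0.006],"twist": 0},
    {"linear": [-0.0035,0.0,0.0125],"twist": 0},
    {"linear": [-0.0045,0.0,0.0185],"twist": 0},
    {"linear": [-0.005,0.0,0.025],"twist": 0},
    {"linear": [-0.0045,0.0,0.0315],"twist": 0},
    {"linear": [-0.003,0.0,0.0375],"twist": 0},
    {"linear": [-0.0015,0.0,0.044],"twist": 0},
    {"linear": [0.0015,0.0,0.0495],"twist": 0},
    {"linear": [0.0045,0.0,0.055],"twist": 0},
    {"linear": [0.0045,0.0,0.055],"twist": 0}
  ]
}}

```text
time: 5.25
eef_pos: [0.5641, 0.1556, 0.1218]
ee_rot: [-90.1, -0.0, -89.8]
ft_force: [-7.1, -2.0, 0.5]
gripper_width: 0.0213
```

```bash
python3 arc.py -30 1
```

```text
t 5.25 th 57.7 r 54.49mm z 0.1218 Frad -5.5 Ftan(ccw+) 4.9 Fz 0.5 w 0.0213 M [-0.39  1.57  0.04] yaw -89.8
[{"linear": [0.0014, 0.0, 0.0029], "twist": 0}, {"linear": [0.0033, 0.0, 0.0055], "twist": 0}, {"linear": [0.0054, 0.0, 0.0079], "twist": 0}, {"linear": [0.0076, 0.0, 0.0102], "twist": 0}, {"linear": [0.01, 0.0, 0.0123], "twist": 0}, {"linear": [0.0125, 0.0, 0.0144], "twist": 0}, {"linear": [0.0151, 0.0, 0.0162], "twist": 0}, {"linear": [0.0178, 0.0, 0.018], "twist": 0}, {"linear": [0.0206, 0.0, 0.0195], "twist": 0}, {"linear": [0.0206, 0.0, 0.0195], "twist": 0}]
```

```bash
sed -i 's/RAD=.055/RAD=.0545/' arc.py; python3 arc.py -10 0
```

```text
t 5.25 th 57.7 r 54.49mm z 0.1218 Frad -5.5 Ftan(ccw+) 4.9 Fz 0.5 w 0.0213 M [-0.39  1.57  0.04] yaw -89.8
[{"linear": [0.0005, 0.0, 0.0008], "twist": 0}, {"linear": [0.001, 0.0, 0.0016], "twist": 0}, {"linear": [0.0016, 0.0, 0.0024], "twist": 0}, {"linear": [0.0021, 0.0, 0.0031], "twist": 0}, {"linear": [0.0027, 0.0, 0.0039], "twist": 0}, {"linear": [0.0033, 0.0, 0.0046], "twist": 0}, {"linear": [0.0039, 0.0, 0.0054], "twist": 0}, {"linear": [0.0045, 0.0, 0.0061], "twist": 0}, {"linear": [0.0051, 0.0, 0.0068], "twist": 0}, {"linear": [0.0058, 0.0, 0.0075], "twist": 0}]
```

Call:
{"name": "send_rows", "arguments": {
  "steps": [
    {"linear": [0.0005,0.0,0.001],"twist": 0},
    {"linear": [0.001,0.0,0.0015],"twist": 0},
    {"linear": [0.0015,0.0,0.0025],"twist": 0},
    {"linear": [0.002,0.0,0.003],"twist": 0},
    {"linear": [0.0025,0.0,0.004],"twist": 0},
    {"linear": [0.0035,0.0,0.0045],"twist": 0},
    {"linear": [0.004,0.0,0.0055],"twist": 0},
    {"linear": [0.0045,0.0,0.006],"twist": 0},
    {"linear": [0.005,0.0,0.007],"twist": 0},
    {"linear": [0.006,0.0,0.0075],"twist": 0}
  ]
}}

```text
time: 6.25
eef_pos: [0.5698, 0.151, 0.1219]
ee_rot: [-90.4, 0.1, -89.7]
ft_force: [-8.4, 1.7, 3.0]
gripper_width: 0.0212
```

```bash
python3 arc.py -3.5 0; python3 to.py .5716 .1496 .1218
```

```text
t 6.25 th 50.1 r 54.13mm z 0.1219 Frad -4.1 Ftan(ccw+) 7.6 Fz 3.0 w 0.0212 M [ 0.39  1.82 -0.01] yaw -89.7
[{"linear": [-0.0001, 0.0, 0.0005], "twist": 0}, {"linear": [0.0001, 0.0, 0.0007], "twist": 0}, {"linear": [0.0004, 0.0, 0.001], "twist": 0}, {"linear": [0.0006, 0.0, 0.0012], "twist": 0}, {"linear": [0.0008, 0.0, 0.0015], "twist": 0}, {"linear": [0.001, 0.0, 0.0017], "twist": 0}, {"linear": [0.0013, 0.0, 0.002], "twist": 0}, {"linear": [0.0015, 0.0, 0.0022], "twist": 0}, {"linear": [0.0017, 0.0, 0.0025], "twist": 0}, {"linear": [0.0019, 0.0, 0.0027], "twist": 0}]
6.25 [0.5698 0.151  0.1219] [-9.042e+01  6.000e-02 -8.973e+01] [-8.43  1.74  3.  ] 0.02118156420916028
tool shift [0.0014 0.0001 0.0018]
```

Call:
{"name": "send_rows", "arguments": {
  "steps": [
    {"linear": [0.0005,0,0.0005]},
    {"linear": [0.001,0,0.001]},
    {"linear": [0.0014,0,0.0015]},
    {"linear": [0.0018,0,0.002]},
    {"linear": [0.0022,0,0.0025]},
    {"linear": [0.0027,0,0.003]},
    {"linear": [0.0027,0,0.003]},
    {"linear": [0.0027,0,0.003]},
    {"linear": [0.0027,0,0.003]},
    {"linear": [0.0027,0,0.003]}
  ]
}}

```text
validation failed for argument at $.st...
```

```bash
python3 arc.py
```

```text
t 6.25 th 50.1 r 54.13mm z 0.1219 Frad -4.1 Ftan(ccw+) 7.6 Fz 3.0 w 0.0212 M [ 0.39  1.82 -0.01] yaw -89.7
```

Twist must be stated in every row.

Call:
{"name": "send_rows", "arguments": {
  "steps": [
    {"linear": [0.0005,0,0.0005],"twist": 0},
    {"linear": [0.001,0,0.001],"twist": 0},
    {"linear": [0.0014,0,0.0015],"twist": 0},
    {"linear": [0.0018,0,0.002],"twist": 0},
    {"linear": [0.0022,0,0.0025],"twist": 0},
    {"linear": [0.0027,0,0.003],"twist": 0},
    {"linear": [0.0027,0,0.003],"twist": 0},
    {"linear": [0.0027,0,0.003],"twist": 0},
    {"linear": [0.0027,0,0.003],"twist": 0},
    {"linear": [0.0027,0,0.003],"twist": 0}
  ]
}}

```text
time: 7.25
eef_pos: [0.5714, 0.1495, 0.122]
ee_rot: [-90.6, 0.2, -89.7]
ft_force: [-7.6, 1.5, 0.8]
gripper_width: 0.0213
```

```bash
python3 arc.py; python3 to.py .5728 .1483 .1219
```

```text
t 7.25 th 47.7 r 54.06mm z 0.1220 Frad -4.0 Ftan(ccw+) 6.6 Fz 0.8 w 0.0213 M [0.29 1.61 0.09] yaw -89.7
7.25 [0.5714 0.1495 0.122 ] [-90.62   0.15 -89.69] [-7.57  1.48  0.79] 0.021315492959762008
tool shift [0.0012 0.     0.0014]
```

Call:
{"name": "send_rows", "arguments": {
  "steps": [
    {"linear": [0.0006,0,0.0006],"twist": 0},
    {"linear": [0.0012,0,0.0012],"twist": 0},
    {"linear": [0.0018,0,0.0019],"twist": 0},
    {"linear": [0.0025,0,0.0026],"twist": 0},
    {"linear": [0.0032,0,0.0033],"twist": 0},
    {"linear": [0.0032,0,0.0033],"twist": 0},
    {"linear": [0.0032,0,0.0033],"twist": 0},
    {"linear": [0.0032,0,0.0033],"twist": 0},
    {"linear": [0.0032,0,0.0033],"twist": 0},
    {"linear": [0.0032,0,0.0033],"twist": 0}
  ]
}}

```text
time: 8.25
eef_pos: [0.5733, 0.1476, 0.122]
ee_rot: [-90.8, 0.3, -89.7]
ft_force: [-6.9, 2.5, 0.6]
gripper_width: 0.0212
```

```bash
python3 arc.py; python3 to.py .5747 .1463 .1219
```

```text
t 8.25 th 44.9 r 54.01mm z 0.1220 Frad -3.1 Ftan(ccw+) 6.6 Fz 0.6 w 0.0212 M [ 0.35  1.6  -0.05] yaw -89.7
8.25 [0.5733 0.1476 0.122 ] [-90.83   0.25 -89.65] [-6.88  2.51  0.64] 0.021162682633348227
tool shift [0.0013 0.     0.0014]
```

Call:
{"name": "send_rows", "arguments": {
  "steps": [
    {"linear": [0.0008,0,0.0007],"twist": 0},
    {"linear": [0.0016,0,0.0014],"twist": 0},
    {"linear": [0.0024,0,0.0021],"twist": 0},
    {"linear": [0.0031,0,0.0028],"twist": 0},
    {"linear": [0.0038,0,0.0035],"twist": 0},
    {"linear": [0.0038,0,0.0035],"twist": 0},
    {"linear": [0.0038,0,0.0035],"twist": 0},
    {"linear": [0.0038,0,0.0035],"twist": 0},
    {"linear": [0.0038,0,0.0035],"twist": 0},
    {"linear": [0.0038,0,0.0035],"twist": 0}
  ]
}}

```text
time: 9.25
eef_pos: [0.5754, 0.1452, 0.122]
ee_rot: [-91.0, 0.4, -89.6]
ft_force: [-7.4, 2.7, 0.4]
gripper_width: 0.0207
```

```bash
python3 arc.py; python3 to.py .5768 .1438 .1219
```

```text
t 9.25 th 41.5 r 53.98mm z 0.1220 Frad -3.8 Ftan(ccw+) 6.9 Fz 0.4 w 0.0207 M [0.42 1.49 0.05] yaw -89.6
9.25 [0.5754 0.1452 0.122 ] [-91.02   0.37 -89.6 ] [-7.38  2.68  0.41] 0.020733731727585174
tool shift [0.0015 0.     0.0013]
```

Call:
{"name": "send_rows", "arguments": {
  "steps": [
    {"linear": [0.0008,0,0.0007],"twist": 0},
    {"linear": [0.0016,0,0.0013],"twist": 0},
    {"linear": [0.0024,0,0.002],"twist": 0},
    {"linear": [0.0032,0,0.0026],"twist": 0},
    {"linear": [0.004,0,0.0033],"twist": 0},
    {"linear": [0.004,0,0.0033],"twist": 0},
    {"linear": [0.004,0,0.0033],"twist": 0},
    {"linear": [0.004,0,0.0033],"twist": 0},
    {"linear": [0.004,0,0.0033],"twist": 0},
    {"linear": [0.004,0,0.0033],"twist": 0}
  ]
}}

```text
time: 10.25
eef_pos: [0.5775, 0.1427, 0.1219]
ee_rot: [-91.2, 0.5, -89.6]
ft_force: [-7.4, 3.2, 0.3]
gripper_width: 0.0211
```

Call:
{"name": "send_rows", "arguments": {
  "steps": [
    {"linear": [0.0008,0,0.0006],"twist": 0},
    {"linear": [0.0017,0,0.0012],"twist": 0},
    {"linear": [0.0025,0,0.0018],"twist": 0},
    {"linear": [0.0034,0,0.0024],"twist": 0},
    {"linear": [0.0042,0,0.003],"twist": 0},
    {"linear": [0.0042,0,0.003],"twist": 0},
    {"linear": [0.0042,0,0.003],"twist": 0},
    {"linear": [0.0042,0,0.003],"twist": 0},
    {"linear": [0.0042,0,0.003],"twist": 0},
    {"linear": [0.0042,0,0.003],"twist": 0}
  ]
}}

```text
time: 11.25
eef_pos: [0.5793, 0.1401, 0.1219]
ee_rot: [-91.4, 0.6, -89.5]
ft_force: [-5.2, 3.5, -0.7]
gripper_width: 0.0213
```

Call:
{"name": "send_rows", "arguments": {
  "steps": [
    {"linear": [0.0009,0,0.0006],"twist": 0},
    {"linear": [0.0018,0,0.0011],"twist": 0},
    {"linear": [0.0027,0,0.0017],"twist": 0},
    {"linear": [0.0036,0,0.0022],"twist": 0},
    {"linear": [0.0044,0,0.0028],"twist": 0},
    {"linear": [0.0044,0,0.0028],"twist": 0},
    {"linear": [0.0044,0,0.0028],"twist": 0},
    {"linear": [0.0044,0,0.0028],"twist": 0},
    {"linear": [0.0044,0,0.0028],"twist": 0},
    {"linear": [0.0044,0,0.0028],"twist": 0}
  ]
}}

```text
time: 12.25
eef_pos: [0.5811, 0.1373, 0.1219]
ee_rot: [-91.5, 0.8, -89.5]
ft_force: [-6.3, 4.8, -0.1]
gripper_width: 0.0211
```

```bash
python3 arc.py; python3 to.py
```

```text
t 12.25 th 31.2 r 53.82mm z 0.1219 Frad -2.9 Ftan(ccw+) 7.4 Fz -0.1 w 0.0211 M [0.65 1.22 0.01] yaw -89.5
12.25 [0.5811 0.1373 0.1219] [-91.53   0.76 -89.46] [-6.31  4.85 -0.13] 0.021097793217962076
```

Call:
{"name": "send_rows", "arguments": {
  "steps": [
    {"linear": [0.0009,0,0.0005],"twist": 0},
    {"linear": [0.0018,0,0.001],"twist": 0},
    {"linear": [0.0028,0,0.0015],"twist": 0},
    {"linear": [0.0038,0,0.002],"twist": 0},
    {"linear": [0.0047,0,0.0026],"twist": 0},
    {"linear": [0.0047,0,0.0026],"twist": 0},
    {"linear": [0.0047,0,0.0026],"twist": 0},
    {"linear": [0.0047,0,0.0026],"twist": 0},
    {"linear": [0.0047,0,0.0026],"twist": 0},
    {"linear": [0.0047,0,0.0026],"twist": 0}
  ]
}}

```text
time: 13.25
eef_pos: [0.5827, 0.1344, 0.1219]
ee_rot: [-91.7, 0.9, -89.4]
ft_force: [-6.0, 3.4, -1.1]
gripper_width: 0.021
```

Call:
{"name": "send_rows", "arguments": {
  "steps": [
    {"linear": [0.001,0,0.0005],"twist": 0},
    {"linear": [0.002,0,0.001],"twist": 0},
    {"linear": [0.003,0,0.0014],"twist": 0},
    {"linear": [0.004,0,0.0018],"twist": 0},
    {"linear": [0.0049,0,0.0023],"twist": 0},
    {"linear": [0.0049,0,0.0023],"twist": 0},
    {"linear": [0.0049,0,0.0023],"twist": 0},
    {"linear": [0.0049,0,0.0023],"twist": 0},
    {"linear": [0.0049,0,0.0023],"twist": 0},
    {"linear": [0.0049,0,0.0023],"twist": 0}
  ]
}}

```text
time: 14.25
eef_pos: [0.5841, 0.1313, 0.1219]
ee_rot: [-91.8, 1.1, -89.3]
ft_force: [-6.4, 4.3, -1.2]
gripper_width: 0.0213
```

Call:
{"name": "send_rows", "arguments": {
  "steps": [
    {"linear": [0.001,0,0.0004],"twist": 0},
    {"linear": [0.002,0,0.0008],"twist": 0},
    {"linear": [0.003,0,0.0012],"twist": 0},
    {"linear": [0.004,0,0.0016],"twist": 0},
    {"linear": [0.005,0,0.002],"twist": 0},
    {"linear": [0.005,0,0.002],"twist": 0},
    {"linear": [0.005,0,0.002],"twist": 0},
    {"linear": [0.005,0,0.002],"twist": 0},
    {"linear": [0.005,0,0.002],"twist": 0},
    {"linear": [0.005,0,0.002],"twist": 0}
  ]
}}

```text
time: 15.25
eef_pos: [0.5854, 0.1282, 0.1218]
ee_rot: [-91.9, 1.2, -89.3]
ft_force: [-5.0, 5.4, -0.5]
gripper_width: 0.0212
```

Call:
{"name": "send_rows", "arguments": {
  "steps": [
    {"linear": [0.001,0,0.0003],"twist": 0},
    {"linear": [0.002,0,0.0006],"twist": 0},
    {"linear": [0.003,0,0.001],"twist": 0},
    {"linear": [0.0041,0,0.0014],"twist": 0},
    {"linear": [0.0052,0,0.0017],"twist": 0},
    {"linear": [0.0052,0,0.0017],"twist": 0},
    {"linear": [0.0052,0,0.0017],"twist": 0},
    {"linear": [0.0052,0,0.0017],"twist": 0},
    {"linear": [0.0052,0,0.0017],"twist": 0},
    {"linear": [0.0052,0,0.0017],"twist": 0}
  ]
}}

```text
time: 16.25
eef_pos: [0.5864, 0.1253, 0.1218]
ee_rot: [-92.0, 1.4, -89.2]
ft_force: [-4.5, 6.8, -0.5]
gripper_width: 0.0211
```

```bash
python3 arc.py
```

```text
t 16.25 th 17.1 r 53.76mm z 0.1218 Frad -2.3 Ftan(ccw+) 7.8 Fz -0.5 w 0.0211 M [1.08 0.89 0.03] yaw -89.2
```

Call:
{"name": "send_rows", "arguments": {
  "steps": [
    {"linear": [0.001,0,0.0003],"twist": 0},
    {"linear": [0.002,0,0.0006],"twist": 0},
    {"linear": [0.003,0,0.0008],"twist": 0},
    {"linear": [0.0041,0,0.0011],"twist": 0},
    {"linear": [0.0052,0,0.0014],"twist": 0},
    {"linear": [0.0052,0,0.0014],"twist": 0},
    {"linear": [0.0052,0,0.0014],"twist": 0},
    {"linear": [0.0052,0,0.0014],"twist": 0},
    {"linear": [0.0052,0,0.0014],"twist": 0},
    {"linear": [0.0052,0,0.0014],"twist": 0}
  ]
}}

```text
time: 17.25
eef_pos: [0.5867, 0.1238, 0.1218]
ee_rot: [-92.1, 1.8, -89.1]
ft_force: [-6.7, 13.8, 0.6]
gripper_width: 0.0212
```

```bash
python3 arc.py
```

```text
t 17.25 th 15.4 r 53.62mm z 0.1218 Frad -2.8 Ftan(ccw+) 15.1 Fz 0.6 w 0.0212 M [ 2.21  1.16 -0.01] yaw -89.1
```

Call:
{"name": "send_rows", "arguments": {
  "steps": [
    {"linear": [0.001,0,0.0003],"twist": 0},
    {"linear": [0.002,0,0.0005],"twist": 0},
    {"linear": [0.0033,0,0.0008],"twist": 0},
    {"linear": [0.0033,0,0.0008],"twist": 0},
    {"linear": [0.0033,0,0.0008],"twist": 0},
    {"linear": [0.0033,0,0.0008],"twist": 0},
    {"linear": [0.0033,0,0.0008],"twist": 0},
    {"linear": [0.0033,0,0.0008],"twist": 0},
    {"linear": [0.0033,0,0.0008],"twist": 0},
    {"linear": [0.0033,0,0.0008],"twist": 0}
  ]
}}

```text
time: 18.25
eef_pos: [0.5866, 0.124, 0.1219]
ee_rot: [-92.2, 2.1, -89.0]
ft_force: [-5.8, 13.1, -0.6]
gripper_width: 0.0209
```

```bash
python3 arc.py 80 1;  python3 to.py
python3 - <<'E'
from h import *
from cell import capture
import pickle
c=capture("scene"); pickle.dump(c,open("closed.pkl","wb"))
cv2.imwrite("pics/s3.png",cv2.resize(c["color"][100:250,200:360,::-1],None,fx=4,fy=4,interpolation=cv2.INTER_CUBIC))
E
```

```text
t 18.25 th 15.7 r 53.57mm z 0.1219 Frad -2.0 Ftan(ccw+) 14.1 Fz -0.6 w 0.0209 M [ 2.08  0.93 -0.02] yaw -89.0
[{"linear": [-0.0082, 0.0, -0.0019], "twist": 0}, {"linear": [-0.0157, 0.0, -0.0058], "twist": 0}, {"linear": [-0.0224, 0.0, -0.0109], "twist": 0}, {"linear": [-0.0283, 0.0, -0.017], "twist": 0}, {"linear": [-0.0331, 0.0, -0.0239], "twist": 0}, {"linear": [-0.0369, 0.0, -0.0314], "twist": 0}, {"linear": [-0.0394, 0.0, -0.0395], "twist": 0}, {"linear": [-0.0407, 0.0, -0.0478], "twist": 0}, {"linear": [-0.0406, 0.0, -0.0562], "twist": 0}, {"linear": [-0.0406, 0.0, -0.0562], "twist": 0}]
18.25 [0.5866 0.124  0.1219] [-92.25   2.11 -89.04] [-5.77 13.06 -0.62] 0.020914340051155597
```

View pics/s3.png

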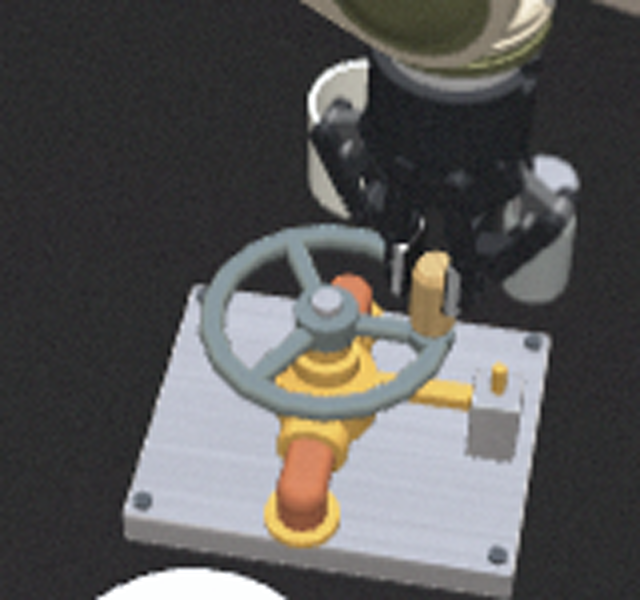

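```bash
sed -i 's/(l\[0\],0,l\[2\])/l/; s/,4) for v/,3) for v/' arc.py; python3 arc.py 75 1
```

```text
t 18.30 th 15.7 r 53.56mm z 0.1218 Frad -1.6 Ftan(ccw+) 13.2 Fz -1.0 w 0.0211 M [ 2.13  0.93 -0.02] yaw -89.0
[{"linear": [-0.008, 0.0, -0.002], "twist": 0}, {"linear": [-0.015, 0.001, -0.005], "twist": 0}, {"linear": [-0.021, 0.001, -0.01], "twist": 0}, {"linear": [-0.027, 0.002, -0.015], "twist": 0}, {"linear": [-0.032, 0.002, -0.022], "twist": 0}, {"linear": [-0.036, 0.002, -0.028], "twist": 0}, {"linear": [-0.038, 0.003, -0.036], "twist": 0}, {"linear": [-0.04, 0.003, -0.044], "twist": 0}, {"linear": [-0.041, 0.004, -0.051], "twist": 0}, {"linear": [-0.041, 0.004, -0.051], "twist": 0}]
```

Call:
{"name": "send_rows", "arguments": {
  "steps": [
    {"linear": [-0.008,0.0,-0.002],"twist": 0},
    {"linear": [-0.015,0.001,-0.005],"twist": 0},
    {"linear": [-0.021,0.001,-0.01],"twist": 0},
    {"linear": [-0.027,0.002,-0.015],"twist": 0},
    {"linear": [-0.032,0.002,-0.022],"twist": 0},
    {"linear": [-0.036,0.002,-0.028],"twist": 0},
    {"linear": [-0.038,0.003,-0.036],"twist": 0},
    {"linear": [-0.04,0.003,-0.044],"twist": 0},
    {"linear": [-0.041,0.004,-0.051],"twist": 0},
    {"linear": [-0.041,0.004,-0.051],"twist": 0}
  ]
}}

```text
time: 19.3
eef_pos: [0.5341, 0.1648, 0.122]
ee_rot: [-92.2, 2.2, -89.0]
ft_force: [0.6, 1.1, 1.8]
gripper_width: 0.0214
```

```bash
python3 arc.py 15 0
```

```text
t 19.30 th 90.9 r 55.32mm z 0.1220 Frad 1.1 Ftan(ccw+) -0.6 Fz 1.8 w 0.0214 M [0.22 0.04 0.04] yaw -89.0
[{"linear": [0.001, 0.0, -0.001], "twist": 0}, {"linear": [0.001, 0.0, -0.003], "twist": 0}, {"linear": [0.001, 0.0, -0.004], "twist": 0}, {"linear": [0.001, 0.0, -0.006], "twist": 0}, {"linear": [0.001, 0.0, -0.007], "twist": 0}, {"linear": [0.001, 0.0, -0.009], "twist": 0}, {"linear": [0.002, 0.0, -0.01], "twist": 0}, {"linear": [0.002, 0.0, -0.011], "twist": 0}, {"linear": [0.002, 0.0, -0.013], "twist": 0}, {"linear": [0.003, 0.0, -0.014], "twist": 0}]
```

Call:
{"name": "send_rows", "arguments": {
  "steps": [
    {"linear": [0,0.0,-0.0015],"twist": 0},
    {"linear": [0,0.0,-0.003],"twist": 0},
    {"linear": [0,0.0,-0.0045],"twist": 0},
    {"linear": [0.0005,0.0,-0.006],"twist": 0},
    {"linear": [0.0005,0.0,-0.0075],"twist": 0},
    {"linear": [0.0005,0.0,-0.009],"twist": 0},
    {"linear": [0.001,0.0,-0.0105],"twist": 0},
    {"linear": [0.0015,0.0,-0.012],"twist": 0},
    {"linear": [0.002,0.0,-0.0135],"twist": 0},
    {"linear": [0.002,0.0,-0.0145],"twist": 0}
  ]
}}

```text
time: 20.3
eef_pos: [0.5194, 0.1626, 0.1225]
ee_rot: [-92.2, 2.2, -89.0]
ft_force: [0.4, 2.6, -0.4]
gripper_width: 0.0213
```

```bash
sed -i 's/RAD=.0545/RAD=.055/;s/,3) for v/,4) for v/' arc.py;python3 arc.py 15 0
```

```text
t 20.30 th 106.4 r 55.35mm z 0.1225 Frad 2.4 Ftan(ccw+) -1.1 Fz -0.4 w 0.0213 M [ 0.22 -0.19 -0.07] yaw -89.0
[{"linear": [0.0007, 0.0, -0.0013], "twist": 0}, {"linear": [0.0012, 0.0001, -0.0027], "twist": 0}, {"linear": [0.0016, 0.0001, -0.004], "twist": 0}, {"linear": [0.0021, 0.0001, -0.0054], "twist": 0}, {"linear": [0.0027, 0.0002, -0.0067], "twist": 0}, {"linear": [0.0033, 0.0002, -0.008], "twist": 0}, {"linear": [0.0039, 0.0002, -0.0093], "twist": 0}, {"linear": [0.0045, 0.0002, -0.0106], "twist": 0}, {"linear": [0.0052, 0.0003, -0.0119], "twist": 0}, {"linear": [0.0059, 0.0003, -0.0131], "twist": 0}]
```

Call:
{"name": "send_rows", "arguments": {
  "steps": [
    {"linear": [0.0005,0.0,-0.0015],"twist": 0},
    {"linear": [0.001,0.0,-0.0025],"twist": 0},
    {"linear": [0.0015,0.0,-0.004],"twist": 0},
    {"linear": [0.002,0.0,-0.0055],"twist": 0},
    {"linear": [0.0025,0.0,-0.0065],"twist": 0},
    {"linear": [0.003,0.0,-0.008],"twist": 0},
    {"linear": [0.004,0.0,-0.0095],"twist": 0},
    {"linear": [0.0045,0.0,-0.0105],"twist": 0},
    {"linear": [0.005,0.0005,-0.012],"twist": 0},
    {"linear": [0.0055,0.0005,-0.013],"twist": 0}
  ]
}}

```text
time: 21.3
eef_pos: [0.5062, 0.157, 0.1225]
ee_rot: [-92.2, 2.2, -89.0]
ft_force: [-2.3, 4.7, 2.0]
gripper_width: 0.0212
```

```bash
python3 arc.py 15 0
```

```text
t 21.30 th 121.2 r 55.52mm z 0.1225 Frad 5.2 Ftan(ccw+) -0.5 Fz 2.0 w 0.0212 M [0.68 0.18 0.01] yaw -89.0
[{"linear": [0.0012, -0.0, -0.001], "twist": 0}, {"linear": [0.002, 0.0, -0.0022], "twist": 0}, {"linear": [0.0028, 0.0, -0.0034], "twist": 0}, {"linear": [0.0036, 0.0, -0.0046], "twist": 0}, {"linear": [0.0045, 0.0001, -0.0057], "twist": 0}, {"linear": [0.0054, 0.0001, -0.0068], "twist": 0}, {"linear": [0.0063, 0.0001, -0.0079], "twist": 0}, {"linear": [0.0072, 0.0001, -0.009], "twist": 0}, {"linear": [0.0082, 0.0001, -0.0101], "twist": 0}, {"linear": [0.0092, 0.0001, -0.0111], "twist": 0}]
```

```bash
sed -i 's/HUB=.*; RAD=.055/HUB=np.array([.5345,.110]); RAD=.056/' arc.py; python3 arc.py 15 0
```

```text
t 21.30 th 121.0 r 54.83mm z 0.1225 Frad 5.2 Ftan(ccw+) -0.5 Fz 2.0 w 0.0212 M [0.68 0.18 0.01] yaw -89.0
[{"linear": [-0.0003, 0.0001, -0.0018], "twist": 0}, {"linear": [0.0005, 0.0001, -0.0031], "twist": 0}, {"linear": [0.0013, 0.0001, -0.0043], "twist": 0}, {"linear": [0.0022, 0.0001, -0.0055], "twist": 0}, {"linear": [0.0031, 0.0001, -0.0067], "twist": 0}, {"linear": [0.004, 0.0002, -0.0078], "twist": 0}, {"linear": [0.0049, 0.0002, -0.0089], "twist": 0}, {"linear": [0.0059, 0.0002, -0.0101], "twist": 0}, {"linear": [0.0069, 0.0002, -0.0111], "twist": 0}, {"linear": [0.0079, 0.0002, -0.0122], "twist": 0}]
```

Call:
{"name": "send_rows", "arguments": {
  "steps": [
    {"linear": [0,0.0,-0.0015],"twist": 0},
    {"linear": [0.0005,0.0,-0.003],"twist": 0},
    {"linear": [0.0015,0.0,-0.0045],"twist": 0},
    {"linear": [0.002,0.0,-0.0055],"twist": 0},
    {"linear": [0.003,0.0,-0.0065],"twist": 0},
    {"linear": [0.004,0.0,-0.008],"twist": 0},
    {"linear": [0.005,0.0,-0.009],"twist": 0},
    {"linear": [0.006,0.0,-0.01],"twist": 0},
    {"linear": [0.007,0.0,-0.011],"twist": 0},
    {"linear": [0.008,0.0,-0.012],"twist": 0}
  ]
}}

```text
time: 22.3
eef_pos: [0.4944, 0.1486, 0.1226]
ee_rot: [-92.2, 2.2, -89.0]
ft_force: [4.4, -3.9, -5.3]
gripper_width: 0.0213
```

```bash
python3 arc.py 15 0
```

```text
t 22.30 th 136.1 r 55.67mm z 0.1226 Frad -5.8 Ftan(ccw+) -0.2 Fz -5.3 w 0.0213 M [-0.69 -0.82 -0.01] yaw -89.0
[{"linear": [0.0008, 0.0, -0.0013], "twist": 0}, {"linear": [0.0019, 0.0, -0.0023], "twist": 0}, {"linear": [0.003, 0.0, -0.0032], "twist": 0}, {"linear": [0.0041, 0.0, -0.0042], "twist": 0}, {"linear": [0.0053, -0.0, -0.0051], "twist": 0}, {"linear": [0.0065, -0.0, -0.0059], "twist": 0}, {"linear": [0.0076, -0.0, -0.0068], "twist": 0}, {"linear": [0.0089, -0.0, -0.0076], "twist": 0}, {"linear": [0.0101, -0.0001, -0.0084], "twist": 0}, {"linear": [0.0114, -0.0001, -0.0091], "twist": 0}]
```

```bash
sed -i 's/RAD=.056/RAD=.0550/' arc.py; python3 arc.py 15 0
```

```text
t 22.30 th 136.1 r 55.67mm z 0.1226 Frad -5.8 Ftan(ccw+) -0.2 Fz -5.3 w 0.0213 M [-0.69 -0.82 -0.01] yaw -89.0
[{"linear": [0.0015, -0.0, -0.0005], "twist": 0}, {"linear": [0.0026, -0.0, -0.0015], "twist": 0}, {"linear": [0.0036, -0.0, -0.0025], "twist": 0}, {"linear": [0.0048, -0.0001, -0.0034], "twist": 0}, {"linear": [0.0059, -0.0001, -0.0043], "twist": 0}, {"linear": [0.007, -0.0001, -0.0051], "twist": 0}, {"linear": [0.0082, -0.0001, -0.006], "twist": 0}, {"linear": [0.0094, -0.0001, -0.0068], "twist": 0}, {"linear": [0.0106, -0.0001, -0.0075], "twist": 0}, {"linear": [0.0119, -0.0001, -0.0083], "twist": 0}]
```

Call:
{"name": "send_rows", "arguments": {
  "steps": [
    {"linear": [0.0015,0,-0.0005],"twist": 0},
    {"linear": [0.0025,0,-0.0015],"twist": 0},
    {"linear": [0.0035,0,-0.0025],"twist": 0},
    {"linear": [0.005,0,-0.0035],"twist": 0},
    {"linear": [0.006,0,-0.0045],"twist": 0},
    {"linear": [0.007,0,-0.005],"twist": 0},
    {"linear": [0.008,0,-0.006],"twist": 0},
    {"linear": [0.0095,0,-0.007],"twist": 0},
    {"linear": [0.0105,0,-0.0075],"twist": 0},
    {"linear": [0.012,0,-0.0085],"twist": 0}
  ]
}}

```text
time: 23.3
eef_pos: [0.4867, 0.1375, 0.1228]
ee_rot: [-92.1, 2.3, -89.0]
ft_force: [2.9, 7.0, -0.8]
gripper_width: 0.021
```

```bash
python3 arc.py 15 0
```

```text
t 23.30 th 150.1 r 55.14mm z 0.1228 Frad 0.9 Ftan(ccw+) -7.5 Fz -0.8 w 0.0210 M [ 1.14 -0.57 -0.01] yaw -89.0
[{"linear": [0.0013, -0.0, -0.0006], "twist": 0}, {"linear": [0.0026, -0.0001, -0.0013], "twist": 0}, {"linear": [0.0039, -0.0001, -0.002], "twist": 0}, {"linear": [0.0052, -0.0001, -0.0026], "twist": 0}, {"linear": [0.0065, -0.0001, -0.0032], "twist": 0}, {"linear": [0.0078, -0.0002, -0.0037], "twist": 0}, {"linear": [0.0091, -0.0002, -0.0042], "twist": 0}, {"linear": [0.0105, -0.0003, -0.0047], "twist": 0}, {"linear": [0.0119, -0.0003, -0.0052], "twist": 0}, {"linear": [0.0132, -0.0003, -0.0056], "twist": 0}]
```

```bash
python3 arc.py 62 0
```

```text
t 23.30 th 150.1 r 55.14mm z 0.1228 Frad 0.9 Ftan(ccw+) -7.5 Fz -0.8 w 0.0210 M [ 1.14 -0.57 -0.01] yaw -89.0
[{"linear": [0.0053, -0.0001, -0.0027], "twist": 0}, {"linear": [0.0109, -0.0003, -0.0048], "twist": 0}, {"linear": [0.0166, -0.0004, -0.0064], "twist": 0}, {"linear": [0.0225, -0.0006, -0.0074], "twist": 0}, {"linear": [0.0284, -0.0009, -0.0077], "twist": 0}, {"linear": [0.0343, -0.0011, -0.0074], "twist": 0}, {"linear": [0.0402, -0.0014, -0.0064], "twist": 0}, {"linear": [0.0459, -0.0017, -0.0048], "twist": 0}, {"linear": [0.0514, -0.002, -0.0026], "twist": 0}, {"linear": [0.0567, -0.0023, 0.0002], "twist": 0}]
```

Call:
{"name": "send_rows", "arguments": {
  "steps": [
    {"linear": [0.0055,0,-0.0025],"twist": 0},
    {"linear": [0.011,-0.0005,-0.005],"twist": 0},
    {"linear": [0.0165,-0.0005,-0.0065],"twist": 0},
    {"linear": [0.0225,-0.0005,-0.0075],"twist": 0},
    {"linear": [0.0285,-0.001,-0.0075],"twist": 0},
    {"linear": [0.0345,-0.001,-0.0075],"twist": 0},
    {"linear": [0.04,-0.0015,-0.0065],"twist": 0},
    {"linear": [0.046,-0.0015,-0.005],"twist": 0},
    {"linear": [0.0515,-0.002,-0.0025],"twist": 0},
    {"linear": [0.0565,-0.0025,0],"twist": 0}
  ]
}}

```text
time: 24.3
eef_pos: [0.4862, 0.0818, 0.1223]
ee_rot: [-92.3, 2.5, -89.0]
ft_force: [-2.3, 8.2, -4.9]
gripper_width: 0.0206
```

```bash
python3 arc.py 62 0
```

```text
t 24.30 th -149.8 r 55.96mm z 0.1223 Frad -2.1 Ftan(ccw+) -8.3 Fz -4.9 w 0.0206 M [ 1.12  0.37 -0.08] yaw -89.0
[{"linear": [0.0046, -0.0004, 0.004], "twist": 0}, {"linear": [0.0092, -0.0007, 0.0077], "twist": 0}, {"linear": [0.0134, -0.0011, 0.0119], "twist": 0}, {"linear": [0.0172, -0.0014, 0.0165], "twist": 0}, {"linear": [0.0204, -0.0018, 0.0215], "twist": 0}, {"linear": [0.0231, -0.0021, 0.0268], "twist": 0}, {"linear": [0.0251, -0.0024, 0.0324], "twist": 0}, {"linear": [0.0266, -0.0027, 0.0381], "twist": 0}, {"linear": [0.0274, -0.003, 0.044], "twist": 0}, {"linear": [0.0276, -0.0032, 0.0499], "twist": 0}]
```

Call:
{"name": "send_rows", "arguments": {
  "steps": [
    {"linear": [0.0045,-0.0005,0.004],"twist": 0},
    {"linear": [0.009,-0.0005,0.0075],"twist": 0},
    {"linear": [0.0135,-0.001,0.012],"twist": 0},
    {"linear": [0.017,-0.0015,0.0165],"twist": 0},
    {"linear": [0.0205,-0.002,0.0215],"twist": 0},
    {"linear": [0.023,-0.002,0.027],"twist": 0},
    {"linear": [0.025,-0.0025,0.0325],"twist": 0},
    {"linear": [0.0265,-0.0025,0.038],"twist": 0},
    {"linear": [0.0275,-0.003,0.044],"twist": 0},
    {"linear": [0.0275,-0.003,0.05],"twist": 0}
  ]
}}

```text
time: 25.3
eef_pos: [0.5346, 0.0549, 0.1215]
ee_rot: [-92.7, 2.4, -89.0]
ft_force: [-7.0, -1.8, 1.9]
gripper_width: 0.0211
```

```bash
python3 arc.py 62 0
```

```text
t 25.30 th -89.9 r 55.10mm z 0.1215 Frad 1.8 Ftan(ccw+) -7.0 Fz 1.9 w 0.0211 M [-0.47  1.28  0.11] yaw -89.0
[{"linear": [-0.0003, -0.0003, 0.0059], "twist": 0}, {"linear": [-0.0012, -0.0005, 0.0118], "twist": 0}, {"linear": [-0.0027, -0.0007, 0.0176], "twist": 0}, {"linear": [-0.0048, -0.0009, 0.0231], "twist": 0}, {"linear": [-0.0075, -0.001, 0.0284], "twist": 0}, {"linear": [-0.0108, -0.0011, 0.0334], "twist": 0}, {"linear": [-0.0145, -0.0012, 0.038], "twist": 0}, {"linear": [-0.0188, -0.0012, 0.0422], "twist": 0}, {"linear": [-0.0235, -0.0012, 0.0459], "twist": 0}, {"linear": [-0.0285, -0.0011, 0.049], "twist": 0}]
```

Call:
{"name": "send_rows", "arguments": {
  "steps": [
    {"linear": [-0.0005,-0.0005,0.006],"twist": 0},
    {"linear": [-0.001,-0.0005,0.012],"twist": 0},
    {"linear": [-0.0025,-0.0005,0.0175],"twist": 0},
    {"linear": [-0.005,-0.001,0.023],"twist": 0},
    {"linear": [-0.0075,-0.001,0.0285],"twist": 0},
    {"linear": [-0.011,-0.001,0.0335],"twist": 0},
    {"linear": [-0.0145,-0.001,0.038],"twist": 0},
    {"linear": [-0.019,-0.001,0.042],"twist": 0},
    {"linear": [-0.0235,-0.001,0.046],"twist": 0},
    {"linear": [-0.0285,-0.001,0.049],"twist": 0}
  ]
}}

```text
time: 26.3
eef_pos: [0.5818, 0.0831, 0.1211]
ee_rot: [-92.9, 2.3, -89.0]
ft_force: [-5.4, -5.8, 1.2]
gripper_width: 0.0214
```

```bash
python3 arc.py 62 0
```

```text
t 26.30 th -29.6 r 54.46mm z 0.1211 Frad -1.8 Ftan(ccw+) -7.7 Fz 1.2 w 0.0214 M [-1.12  0.96  0.12] yaw -89.0
[{"linear": [-0.005, 0.0, 0.0032], "twist": 0}, {"linear": [-0.0105, 0.0001, 0.0054], "twist": 0}, {"linear": [-0.0163, 0.0003, 0.0069], "twist": 0}, {"linear": [-0.0221, 0.0005, 0.0079], "twist": 0}, {"linear": [-0.0281, 0.0007, 0.0082], "twist": 0}, {"linear": [-0.034, 0.001, 0.0078], "twist": 0}, {"linear": [-0.0399, 0.0013, 0.0068], "twist": 0}, {"linear": [-0.0456, 0.0016, 0.0052], "twist": 0}, {"linear": [-0.0511, 0.0019, 0.003], "twist": 0}, {"linear": [-0.0563, 0.0022, 0.0002], "twist": 0}]
```

Call:
{"name": "send_rows", "arguments": {
  "steps": [
    {"linear": [-0.005,0,0.0025],"twist": 0},
    {"linear": [-0.0105,0,0.005],"twist": 0},
    {"linear": [-0.0165,0,0.0065],"twist": 0},
    {"linear": [-0.022,0.0005,0.0075],"twist": 0},
    {"linear": [-0.028,0.0005,0.0075],"twist": 0},
    {"linear": [-0.034,0.001,0.0075],"twist": 0},
    {"linear": [-0.04,0.001,0.0065],"twist": 0},
    {"linear": [-0.0455,0.0015,0.0045],"twist": 0},
    {"linear": [-0.051,0.0015,0.0025],"twist": 0},
    {"linear": [-0.056,0.002,0],"twist": 0}
  ]
}}

```text
time: 27.3
eef_pos: [0.5816, 0.1374, 0.1214]
ee_rot: [-92.8, 2.1, -89.1]
ft_force: [2.1, -6.6, -0.9]
gripper_width: 0.0212
```

```bash
python3 arc.py 62 0
```

```text
t 27.30 th 30.2 r 54.46mm z 0.1214 Frad -1.5 Ftan(ccw+) -6.8 Fz -0.9 w 0.0212 M [-1.4  -0.74  0.02] yaw -89.1
[{"linear": [-0.0053, 0.0003, -0.0027], "twist": 0}, {"linear": [-0.0099, 0.0007, -0.0064], "twist": 0}, {"linear": [-0.0141, 0.001, -0.0106], "twist": 0}, {"linear": [-0.0179, 0.0014, -0.0152], "twist": 0}, {"linear": [-0.0211, 0.0018, -0.0202], "twist": 0}, {"linear": [-0.0238, 0.0021, -0.0255], "twist": 0}, {"linear": [-0.0258, 0.0025, -0.0311], "twist": 0}, {"linear": [-0.0273, 0.0028, -0.0368], "twist": 0}, {"linear": [-0.0281, 0.0031, -0.0427], "twist": 0}, {"linear": [-0.0283, 0.0034, -0.0486], "twist": 0}]
```

Call:
{"name": "send_rows", "arguments": {
  "steps": [
    {"linear": [-0.005,0.0005,-0.003],"twist": 0},
    {"linear": [-0.0095,0.0005,-0.0065],"twist": 0},
    {"linear": [-0.014,0.001,-0.0105],"twist": 0},
    {"linear": [-0.0175,0.0015,-0.015],"twist": 0},
    {"linear": [-0.021,0.002,-0.02],"twist": 0},
    {"linear": [-0.0235,0.002,-0.0255],"twist": 0},
    {"linear": [-0.0255,0.0025,-0.031],"twist": 0},
    {"linear": [-0.027,0.003,-0.037],"twist": 0},
    {"linear": [-0.028,0.003,-0.0425],"twist": 0},
    {"linear": [-0.028,0.0035,-0.0485],"twist": 0}
  ]
}}

```text
time: 28.3
eef_pos: [0.5348, 0.1645, 0.1223]
ee_rot: [-92.4, 2.1, -89.1]
ft_force: [7.6, 2.7, 1.1]
gripper_width: 0.0212
```

```bash
python3 arc.py 55 0
```

```text
t 28.30 th 89.7 r 54.54mm z 0.1223 Frad 2.8 Ftan(ccw+) -7.5 Fz 1.1 w 0.0212 M [ 0.28 -1.68 -0.03] yaw -89.1
[{"linear": [-0.0003, 0.0002, -0.0053], "twist": 0}, {"linear": [0.0003, 0.0004, -0.0105], "twist": 0}, {"linear": [0.0015, 0.0006, -0.0156], "twist": 0}, {"linear": [0.0031, 0.0008, -0.0207], "twist": 0}, {"linear": [0.0052, 0.0009, -0.0255], "twist": 0}, {"linear": [0.0077, 0.001, -0.0301], "twist": 0}, {"linear": [0.0107, 0.0011, -0.0345], "twist": 0}, {"linear": [0.0141, 0.0011, -0.0385], "twist": 0}, {"linear": [0.0179, 0.0011, -0.0422], "twist": 0}, {"linear": [0.022, 0.0011, -0.0455], "twist": 0}]
```

Call:
{"name": "send_rows", "arguments": {
  "steps": [
    {"linear": [0,0,-0.0055],"twist": 0},
    {"linear": [0.0005,0.0005,-0.0105],"twist": 0},
    {"linear": [0.0015,0.0005,-0.0155],"twist": 0},
    {"linear": [0.003,0.001,-0.0205],"twist": 0},
    {"linear": [0.005,0.001,-0.0255],"twist": 0},
    {"linear": [0.0075,0.001,-0.03],"twist": 0},
    {"linear": [0.0105,0.001,-0.0345],"twist": 0},
    {"linear": [0.014,0.001,-0.0385],"twist": 0},
    {"linear": [0.018,0.001,-0.042],"twist": 0},
    {"linear": [0.022,0.001,-0.0455],"twist": 0}
  ]
}}

```text
time: 29.3
eef_pos: [0.4904, 0.1428, 0.1229]
ee_rot: [-92.3, 2.3, -89.1]
ft_force: [3.3, 7.4, -0.3]
gripper_width: 0.0208
```

```bash
python3 arc.py
```

```text
t 29.30 th 143.4 r 54.97mm z 0.1229 Frad 1.8 Ftan(ccw+) -7.9 Fz -0.3 w 0.0208 M [ 1.17 -0.69 -0.07] yaw -89.1
```

Call:
{"name": "send_rows", "arguments": {
  "jaw": 55,
  "steps": [
    {"linear": [0,0,0],"twist": 0},
    {"linear": [0,0,0],"twist": 0},
    {"linear": [0,0,0],"twist": 0},
    {"linear": [0,0,0],"twist": 0},
    {"linear": [0,0,0],"twist": 0},
    {"linear": [0,0,0],"twist": 0},
    {"linear": [0,0,0],"twist": 0},
    {"linear": [0,0,0],"twist": 0},
    {"linear": [0,0,0],"twist": 0},
    {"linear": [0,0,0],"twist": 0}
  ]
}}

```text
time: 30.3
eef_pos: [0.4904, 0.1428, 0.1229]
ee_rot: [-92.3, 2.3, -89.1]
ft_force: [0.3, 0.6, -0.7]
gripper_width: 0.047
```

Call:
{"name": "send_rows", "arguments": {
  "steps": [
    {"linear": [0,-0.01,0],"twist": 0},
    {"linear": [0,-0.02,0],"twist": 0},
    {"linear": [0,-0.03,0],"twist": 0},
    {"linear": [0,-0.04,0],"twist": 0},
    {"linear": [0,-0.055,0],"twist": 0},
    {"linear": [0,-0.07,0],"twist": 0},
    {"linear": [0,-0.085,0],"twist": 0},
    {"linear": [0,-0.1,0],"twist": 0},
    {"linear": [0,-0.115,0],"twist": 0},
    {"linear": [0,-0.13,0],"twist": 0}
  ]
}}

```text
time: 31.3
eef_pos: [0.4955, 0.1377, 0.2541]
ee_rot: [-92.2, 2.3, -89.1]
ft_force: [-0.2, 0.2, 0.3]
gripper_width: 0.047
```

```bash
python3 to.py
python3 - <<'E'
from h import *
from cell import capture
import pickle
c=capture("scene"); pickle.dump(c,open("open.pkl","wb"))
a=pickle.load(open("closed.pkl","rb"))
im=lambda c:cv2.resize(c["color"][175:235,295:345,::-1],None,fx=8,fy=8,interpolation=cv2.INTER_CUBIC)
cv2.imwrite("pics/cmp.png",np.hstack([im(a),im(c)]))
cv2.imwrite("pics/s4.png",c["color"][:,:,::-1])
E
```

```text
31.3 [0.4955 0.1377 0.2541] [-92.23   2.25 -89.07] [-0.17  0.23  0.31] 0.0470451502908511
```

View pics/cmp.png

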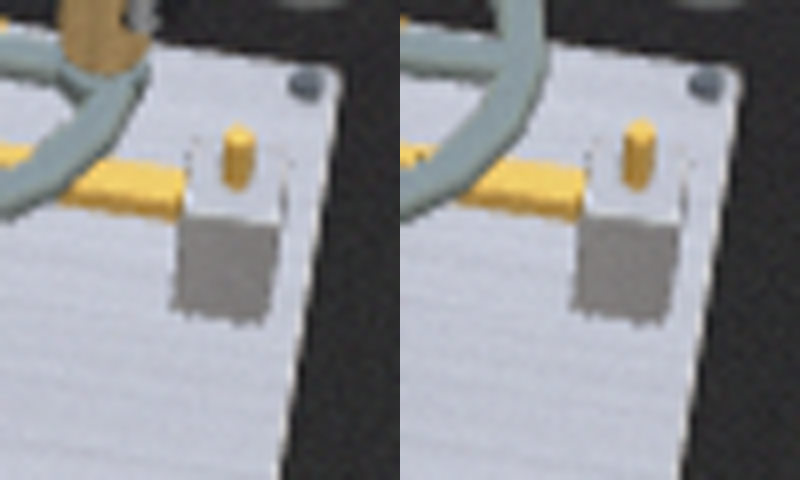

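View pics/s4.png

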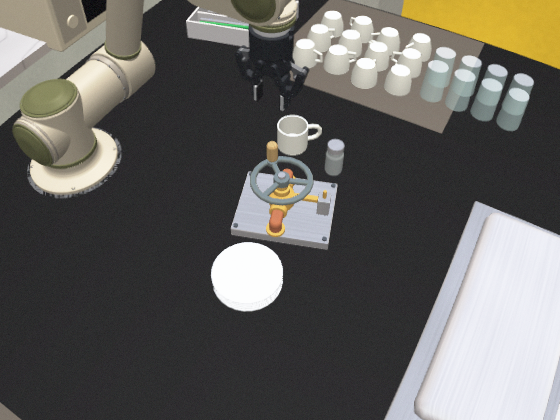

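The pin tip has risen by about 6 zoomed pixels (0.8 px), from (238,126) to (638-400,118) in the 8x crop. The handle is free, and the mug (293,135), shaker (335,157) and saucers (247,275) are where they were.

Run:
```python
import pickle
from h import *
c=pickle.load(open("open.pkl","rb"))
print(proj(c,[[.6205,.14,.088],[.6205,.14,.090]]))
from cell import finish_job
print(finish_job())
```

```text
[[324.5657152  191.95488025]
 [324.63180152 191.33231392]]
the job is handed in; nothing more can be done
None
```

I closed the valve gently onto its seat, opened the stem one full turn, let go of the wheel and handed the job in at about 31 s. No verdict was reported.

- **Closing:** I led the handle clockwise in small steps. It drove at about 7 N, then rose to 15 N and stopped. A second push to 14 N gave no further movement, so I took that as the seat.
- **Opening:** The wheel turned freely until somewhere between 120 and 134° after the seat, then the drive resumed at 7 to 8 N. Counting from the middle of that range, I turned the handle on by 360°. The uncertainty is about ±7°, against the allowed ±61°.
- **Release:** The fingers are open at 47 mm and the tool is raised to 254 mm, with the wrist force back to about 0 N.
- **Gauge pin:** It rose about 0.8 px between the closed and open pictures, and 2 mm should show as 0.62 px. The image is too coarse to confirm the height to 0.35 mm, so the one-turn result rests on the measured handle angle and force.
- **Surroundings:** In the last picture the mug, shaker and saucers look unmoved. I checked this by eye and did not measure it.
- **Tool tilt:** The tool leaned up to about 3° while it was led round. I left this uncorrected, and I saw no effect from it.

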